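# Complete the pinwheel carton layer in the packing case and slide its cover shut

### The job

Complete the pinwheel layer of four cartons on the floor slab of the open-fronted plywood case: push one loose carton lengthwise along the right-hand wall until it is against the back wall, then push the other in crosswise in front of it until it is snug against the first and does not stick out of the front. Then slide the blue cover forward, towards the robot, until it is fully shut. Leave the two cartons already in the case in their places, and do not disturb the two drink cans and the wrench.

Things in the scene. Friction and masses are not known exactly. Their poses are not given: they have to be found in the camera images.
- case: Fixed plywood packing case, open at the front (towards the robot). Origin: underside below the carton bay's centre; x into the case, y left, z up. In mm: floor slab 8 thick, x -170 to 256, y -82 to 82; carton bay x -74 to 74, y -74 to 74, open at x -74; x -170 to -74 is a bare loading apron. Side walls 8 thick start at x -74, with guides up to z 74. Back wall face at x 74, up to z 64.
- cover (a joint): Blue flat cover, 152 x 146 x 6 mm, sliding along the case's x, underside 65 mm above the table. Value in m: 0 = fully shut over the carton bay (end stop), 0.16 = slid back, away from the robot, over the unused rear bay. Starts mostly open. Friction about 1.5 N plus 4 N per m/s; it stays where it is left.
- cover_handle (a point): Centre of the top of the cover's black handle, 97 mm above the table: an upright block 14 mm thick along the case's x, 60 mm wide along its y, standing 26 mm above the cover's top. It lies at case x = -58 mm + cover value, y 0. Push it from behind, or pinch it.
- place_back (a point): Point on the slab where the first loose carton's underside centre belongs (case x 29, y -45.5, z 8 mm): long axis along the case's x, end on the back wall, between the right wall and carton_c, in a lane about 57 mm wide for the 54 mm carton.
- place_front (a point): Point on the slab where the second loose carton's underside centre belongs (case x -43, y -27.5, z 8 mm): long axis along the case's y, between the right wall and carton_d (gap about 93 mm for 90), its far long face against the end of the first carton, its near face about level with the front of the bay.
- carton_a: Loose closed cardboard carton, 90 (x) x 54 (y) x 50 (z) mm, edges rounded 3 mm, about 0.2 kg, lying flat on the table to the right of the case. Origin: centre of its underside; x along its length. carton_a and carton_b are alike: either may take either place.
- carton_b: The other loose carton, the same as carton_a.
- carton_c: Carton of the same size already in the layer: back left, lengthwise along the case's y, in the corner of the back and left walls (centre at case x 46.5, y 28.5 mm). Loose; must stay there.
- carton_d: Carton of the same size already in the layer: front left, lengthwise along the case's x, along the left wall (centre at case x -26, y 46.5 mm). Loose; must stay there. The four cartons of the finished layer run round an empty 36 mm square in the middle.
- can_blue: Bystander: upright blue drink can, 66 mm diameter, 122 mm high, left of the case. Origin: centre of its underside.
- can_grey: Bystander: upright silver-grey drink can, the same size.
- wrench: Bystander: adjustable wrench with a black handle lying flat along its x, 225 mm long, 12 mm thick, on the table at the right, far side. Origin 100 mm from the handle's end, at the underside.

How it is judged:
On the way, in this order (a step that is already met when the one before it is completed fails the run):
1. one loose carton lies lengthwise in the back right place, near or against the back wall (((x of carton_a in the frame of case above 0.012 m and y of carton_a in the frame of case between -0.052 and -0.039 m and z of carton_a in the frame of case below 0.012 m and angle between the x axis of carton_a and the x axis of case, either way round below 0.07 rad and angle between carton_a's own z axis and vertical below 0.06 rad) or (x of carton_b in the frame of case above 0.012 m and y of carton_b in the frame of case between -0.052 and -0.039 m and z of carton_b in the frame of case below 0.012 m and angle between the x axis of carton_b and the x axis of case, either way round below 0.07 rad and angle between carton_b's own z axis and vertical below 0.06 rad))), for 0.2 s.
2. the other lies crosswise in front of it, and the layer is complete ((((x of carton_a in the frame of case above 0.024 m and y of carton_a in the frame of case between -0.052 and -0.039 m and z of carton_a in the frame of case below 0.012 m and angle between the x axis of carton_a and the x axis of case, either way round below 0.07 rad and angle between carton_a's own z axis and vertical below 0.06 rad) and (x of carton_b in the frame of case between -0.049 and -0.035 m and y of carton_b in the frame of case between -0.034 and -0.021 m and z of carton_b in the frame of case below 0.012 m and angle between the x axis of carton_b and the y axis of case, either way round below 0.07 rad and angle between carton_b's own z axis and vertical below 0.06 rad)) or ((x of carton_b in the frame of case above 0.024 m and y of carton_b in the frame of case between -0.052 and -0.039 m and z of carton_b in the frame of case below 0.012 m and angle between the x axis of carton_b and the x axis of case, either way round below 0.07 rad and angle between carton_b's own z axis and vertical below 0.06 rad) and (x of carton_a in the frame of case between -0.049 and -0.035 m and y of carton_a in the frame of case between -0.034 and -0.021 m and z of carton_a in the frame of case below 0.012 m and angle between the x axis of carton_a and the y axis of case, either way round below 0.07 rad and angle between carton_a's own z axis and vertical below 0.06 rad)))), for 0.2 s.
3. the cover is slid shut (value of joint cover below 0.005 m), for 0.2 s.
At the end, for the whole second after the job is handed in: Loose cartons flat, at rest and square within 4 degrees in the two free places, either in either: the back one within 5 mm of the back wall, the front one crosswise within about 6 mm of its place. The other two cartons have moved under 8 mm. The cover is shut to within 5 mm ((((x of carton_a in the frame of case above 0.024 m and y of carton_a in the frame of case between -0.052 and -0.039 m and z of carton_a in the frame of case below 0.012 m and angle between the x axis of carton_a and the x axis of case, either way round below 0.07 rad and angle between carton_a's own z axis and vertical below 0.06 rad) and (x of carton_b in the frame of case between -0.049 and -0.035 m and y of carton_b in the frame of case between -0.034 and -0.021 m and z of carton_b in the frame of case below 0.012 m and angle between the x axis of carton_b and the y axis of case, either way round below 0.07 rad and angle between carton_b's own z axis and vertical below 0.06 rad)) or ((x of carton_b in the frame of case above 0.024 m and y of carton_b in the frame of case between -0.052 and -0.039 m and z of carton_b in the frame of case below 0.012 m and angle between the x axis of carton_b and the x axis of case, either way round below 0.07 rad and angle between carton_b's own z axis and vertical below 0.06 rad) and (x of carton_a in the frame of case between -0.049 and -0.035 m and y of carton_a in the frame of case between -0.034 and -0.021 m and z of carton_a in the frame of case below 0.012 m and angle between the x axis of carton_a and the y axis of case, either way round below 0.07 rad and angle between carton_a's own z axis and vertical below 0.06 rad))) and value of joint cover below 0.005 m and distance of each of carton_c, carton_d from where it was at the start of the episode below 0.008 m and linear speed of each of carton_a, carton_b, carton_c, carton_d below 0.02 m/s); the robot touches nothing.
It fails at once if the blue can is moved more than 20 mm or tipped (distance of can_blue from where it was at the start of the episode above 0.02 m or angle between can_blue's own z axis and vertical above 0.3 rad).
It fails at once if the grey can is moved more than 20 mm or tipped (distance of can_grey from where it was at the start of the episode above 0.02 m or angle between can_grey's own z axis and vertical above 0.3 rad).
It fails at once if the wrench is moved more than 20 mm or tipped (distance of wrench from where it was at the start of the episode above 0.02 m or angle between wrench's own z axis and vertical above 0.3 rad).
It also fails if it takes over 72 s, if anything falls off the work surface, if the arm or the gripper's body presses on something with over 40 N, if the wrist force passes 120 N, or if a joint passes its speed limit or range.

### The arm

A 6-joint arm with a two-finger parallel gripper is mounted at the origin on the work surface. World frame = base frame: x ahead of the robot, y to its left, z up, the work surface at z = 0. Lengths are in m, angles in rad, forces in N, time in s.
With the tool pointing down it reaches from about 0.35 to 0.85 m from the base axis. Payload 8.1 kg.
Tool frame: the origin (TCP) lies midway between the tips of the shut fingers; the grasp point (between the pads) lies robot.grip_depth behind it (robot.grip_depth is the distance from the TCP to the grasp point, in m); z points along the fingers, y is the line along which they close (so a half turn about z gives the same grasp; the last joint's range is limited). The gripper opens to 93 mm and grips with 3 to 60 N. Pads are 15 mm wide; open, the fingers measure 128 mm over their backs; the gripper's body (75 mm by 188 mm) begins 65 mm behind the grasp point.
Start: joints at [-1.366, 0.13, 1.488, -0, 1.523, -0.085], TCP at [0.171, -0.575, 0.219] pointing down, gripper open.
Joint ranges: [-2.96, 2.96], [-0.89, 2.26], [0.02, 2.5], [-1.34, 4.48], [0, 2.73], [-2.66, 2.66]. Speed limits (rad/s): [2.39, 2.39, 2.79, 3.14, 3.14, 3.14].

### API

Orientations are given as a rotation vector (axis times angle).
In Python, from plant import robot gives the robot as it stands.
- The arm moves only by the tool carry_out, never from a script. Its argument "rows" is a list of rows, each a list of 6 numbers: the shift along the tool's x, y, z in m, then the turn, a rotation vector about the tool's x, y, z in degrees. A call has 1 to 12 rows; each row is the pose to reach, as a shift and turn from the pose commanded when the call began, along the tool's axes at that moment; what a row does not reach only later rows make up. A row lasts 1/8 s, in which the tool goes at most 62.5 mm and 10.7 degrees, less where a joint would pass 70% of its speed; a pose out of reach is approached as far as the arm can. A call with a gripper value outside its range is refused whole. "jaw" is the closure in counts, from 0 (fully open) to 255 (shut), set as the call begins (left out, the last holds). The fingers move at their own pace and stop on an object; "force" is the grip in N (left out, the last holds). Time passes only in rows, so rows that repeat a pose let the fingers close. It gives the time, the measured TCP pose, the force, the opening and the grip force at its end, in the units of the state.
- robot.read_state(): the state, without advancing time (a new reading comes with each control period).
- robot.read_camera(name): name is "scene" or "top" or "wrist"; returns the picture (384x512x3 uint8, red, green, blue); there is no depth.
- robot.camera_model(name): a dict with "fx", "fy", "cx", "cy" (pixels), "R" (3x3) and "t" (3): a world point X has camera coordinates R X + t; the wrist camera has in their place "mount" (4x4, takes a point from camera to tool coordinates, whose origin is the TCP and whose axes are the flange's). Camera axes: x right, y down, z forward; pixel columns grow to the right and rows downward; lengths in m; the calibration is good to about 2 mm. The wrist camera is an equidistant fisheye: a pixel r from the principal point sees the ray r / f radians off the axis. A picture is of the moment at which its call begins: read the wrist's pose just before it. camera_model takes no time and is no camera call.
- robot.close_job(): hands the job in; it is judged then, once.
Trained networks look in the newest picture that a camera, given by its name, has taken for a name from the list of things; names that differ only in an ending like _2 or _b are one class to them, and where a whole thing is asked for, a point or a joint stands for the part that bears it (a point fixed in the world has none). Each returns a list of dicts, best first, with "conf" (0 to 1); they miss things now and then, are a little off and sometimes report something else, mostly with a low value. They report only what shows in the picture. A call takes as long as a camera call.
- robot.outline_of(camera, target): "pixels" (384x512 bool, what is visible of it) and "pixel" ([column, row] in pixels, amid what is visible of it).
The state is a dict: "t": time; "q": joint angles; "dq": joint speeds; "joint_torque": joint torques, N m; "tool_pos": TCP position; "orientation": TCP orientation; "force": force on the tool from outside, world axes, zero at the start; "wrist_torque": the same for the moment, N m; "opening": finger opening in m; "gripper_force": force on a finger pad.
Only numpy, scipy, OpenCV 4.12 (cv2) and the standard library are available. Lean on these libraries where they do the work, as an engineer would, in place of code of your own. Each camera call takes 0.05 s, during which the arm holds its last target. There are 200 camera calls.

## Working session

There is one attempt and no reset: what is moved stays moved. The work goes in short steps, Python scripts to look and compute and a tool call to move; the robot and the scene stay as the last step left them, time stands still between calls to the robot, and variables do not carry over. Pictures are saved under pics/ and viewed, at most 10 in all, crops included, and the job is handed in when it is done.

Besides the shell and the picture viewer there is one more tool, called as name(argument=value, ...) on one line, values as JSON. carry_out: Moves the arm, as the interface text tells. Its arguments: {"type":"object","properties":{"rows":{"type":"array"},"jaw":{"type":"number"},"force":{"type":"number"}},"required":["rows"]}

```bash
mkdir -p pics; ls; python3 - <<'E'
from plant import robot
import cv2,numpy as np
s=robot.read_state(); print(s['t'],s['tool_pos'],s['orientation'],robot.grip_depth)
ims=[]
for c in ['scene','top']:
    im=robot.read_camera(c); cv2.imwrite(f'pics/{c}0.png',im[:,:,::-1]); 
    for n in ['case','carton_a','can_blue','can_grey','wrench','cover','cover_handle']:
        for o in robot.outline_of(c,n): print(c,n,round(o['conf'],2),o['pixel'],o['pixels'].sum())
m=robot.camera_model('top'); print(m)
print(robot.read_state()['t'])
E
```

```text
pics
0.0 [ 0.17139055 -0.57442332  0.21761087] [-3.10688516e+00 -4.53400394e-01  1.54682762e-04] 0.0188
scene case 0.64 [298.6, 223.8] 8262
scene case 0.44 [95.1, 253.0] 1115
scene case 0.18 [300.5, 219.6] 2513
scene carton_a 0.81 [160.2, 221.1] 929
scene carton_a 0.72 [278.6, 184.3] 588
scene carton_a 0.68 [93.3, 254.7] 1100
scene can_blue 0.82 [319.2, 132.0] 794
scene can_grey 0.61 [357.5, 165.1] 857
scene wrench 0.77 [197.4, 303.6] 857
scene cover 0.88 [301.0, 220.6] 2693
scene cover_handle 0.75 [303.8, 219.3] 2641
scene cover_handle 0.36 [298.9, 226.5] 8165
top case 0.62 [224.3, 179.3] 7972
top carton_a 0.87 [215.4, 190.3] 346
top carton_a 0.82 [206.9, 208.6] 663
top carton_a 0.74 [332.3, 234.3] 715
top can_blue 0.85 [118.3, 258.6] 682
top can_grey 0.82 [123.0, 196.8] 739
top wrench 0.72 [327.2, 151.3] 576
top cover 0.56 [217.7, 158.0] 2818
top cover_handle 0.98 [217.0, 156.7] 2642
{'fx': 471.2015571409099, 'fy': 471.2015571409099, 'cx': 256.21994144048307, 'cy': 197.56143313159396, 'R': array([[-0.01482857, -0.99987761,  0.00498787],
       [-0.97756046,  0.0134489 , -0.21022528],
       [ 0.21013247, -0.00799328, -0.97764025]]), 't': array([0.00537006, 0.58712417, 1.2390975 ])}
0.8
```

```bash
python3 - <<'E'
import cv2
im=cv2.imread('pics/top0.png'); cv2.imwrite('pics/v1.png',cv2.resize(im[100:340,80:400],None,fx=2.5,fy=2.5,interpolation=cv2.INTER_CUBIC))
im=cv2.imread('pics/scene0.png'); cv2.imwrite('pics/v2.png',cv2.resize(im,(780,585),interpolation=cv2.INTER_CUBIC))
E
```

```text
(no output)
```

View pics/v1.png

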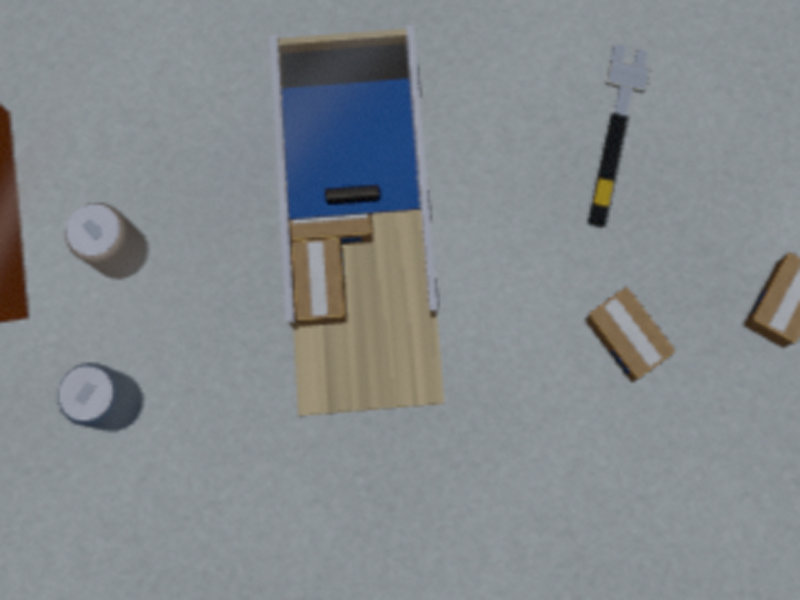

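View pics/v2.png

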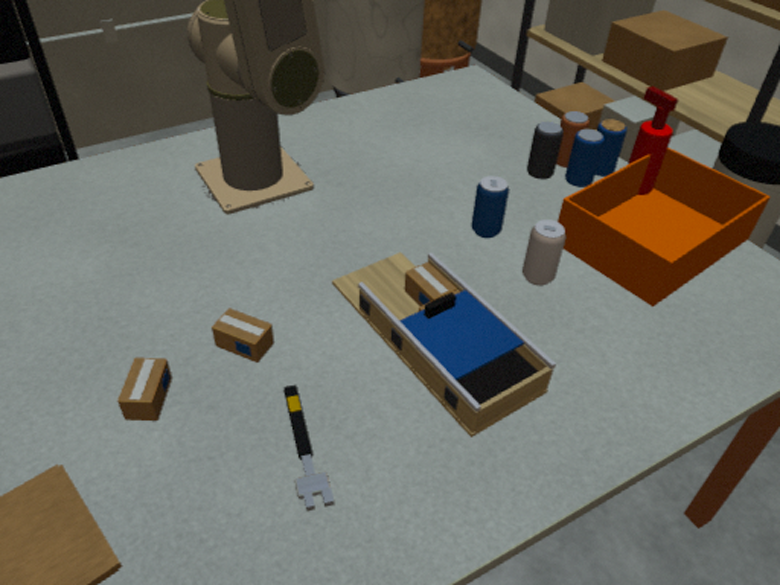

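The top view (2.5x crop) shows the case with its apron corners at about (300,415) and (442,404), and the cover pulled back with its handle at (352,194). The loose cartons are at (630,333) and about (785,300). The scene view agrees with this, and both cans are well to the left. Next I'll fit the poses.

```bash
cat > h.py <<'E'
from plant import robot
import numpy as np, cv2
from scipy.optimize import least_squares, minimize
from scipy.spatial.transform import Rotation as Ro
def proj(m,X):
    X=np.atleast_2d(X); c=X@np.array(m['R']).T+m['t']
    return np.c_[m['fx']*c[:,0]/c[:,2]+m['cx'], m['fy']*c[:,1]/c[:,2]+m['cy']]
def ray(m,px,z):
    R=np.array(m['R']); d=R.T@np.array([(px[0]-m['cx'])/m['fx'],(px[1]-m['cy'])/m['fy'],1]); o=-R.T@m['t']
    return o+d*(z-o[2])/d[2]
def pose(p,P):
    P=np.atleast_2d(P).astype(float); c,s=np.cos(p[2]),np.sin(p[2])
    return np.c_[p[0]+c*P[:,0]-s*P[:,1], p[1]+s*P[:,0]+c*P[:,1], P[:,2]]
# carton points: rounded 3 mm
BOX=np.array([[x,y,z] for a,b,e in [(45,24,3),(42,27,3),(42,24,0)] for x in(-a,a) for y in(-b,b) for z in (e,50-e)])/1e3
def iou_cost(p,views,z0=0):
    c=0
    for m,mask in views:
        q=proj(m,pose(p,BOX+[0,0,z0])); h=cv2.convexHull(q.astype(np.float32))
        im=np.zeros(mask.shape,np.uint8); cv2.fillConvexPoly(im,np.round(h*16).astype(np.int32),1,shift=4)
        im=im>0; c+=1-(im&mask).sum()/max(1,(im|mask).sum())
    return c
def fit(views,p0,z0=0):
    best=None
    for a in np.arange(0,np.pi,np.pi/8):
        r=minimize(iou_cost,[p0[0],p0[1],a],args=(views,z0),method='Nelder-Mead',options=dict(initial_simplex=np.array([[p0[0],p0[1],a],[p0[0]+.02,p0[1],a],[p0[0],p0[1]+.02,a],[p0[0],p0[1],a+.2]]),maxiter=150))
        if best is None or r.fun<best.fun: best=r
    return best.x,best.fun
E
python3 - <<'E'
from h import *
mt,ms=robot.camera_model('top'),robot.camera_model('scene')
P=np.array([[-170,82,8],[-170,-82,8],[256,82,74],[256,-82,74]])/1e3
U=np.array([[300,415],[442,404],[275,37],[412,28]])/2.5+[80,100]
S=None
r=least_squares(lambda p:(proj(mt,pose(p,P))-U).ravel(),[.6,0,0]); print('case',r.x,r.fun.round(1))
print('proj in scene',(proj(ms,pose(r.x,P))*780/512).round(0).tolist())
robot.read_camera('top'); T=[o for o in robot.outline_of('top','carton_a')]
robot.read_camera('scene'); Sc=[o for o in robot.outline_of('scene','carton_a')]
for o in T: print('T',o['conf'],o['pixel'],o['pixels'].sum(),ray(mt,o['pixel'],.035))
for o in Sc: print('S',o['conf'],o['pixel'],o['pixels'].sum(),ray(ms,o['pixel'],.03))
for o in Sc:
    p0=ray(ms,o['pixel'],.03)
    v=[(ms,o['pixels'])]
    for k in T:
        if np.linalg.norm((ray(mt,k['pixel'],.035)-p0)[:2])<.04: v.append((mt,k['pixels']))
    if p0[1]<-.2: print('carton',*fit(v,p0),len(v))
for n in ['can_blue','can_grey','wrench']:
    for o in robot.outline_of('scene',n)[:1]: print(n,ray(ms,o['pixel'],.06 if 'can' in n else 0))
print(robot.read_state()['t'])
E
```

```text
case [0.57870118 0.08766003 0.06304755] [-0.9  0.6  0.9  0.5 -1.4 -0.4  1.4 -0.9]
proj in scene [[399.0, 250.0], [330.0, 278.0], [552.0, 362.0], [472.0, 406.0]]
T 0.81 [207.1, 212.1] 713 [0.55326701 0.13496541 0.035     ]
T 0.74 [332.6, 236.0] 716 [ 0.48101406 -0.21358184  0.035     ]
T 0.7 [214.0, 188.3] 352 [0.62150201 0.11591942 0.035     ]
T 0.56 [393.3, 216.8] 800 [ 0.53263243 -0.38637847  0.035     ]
S 0.89 [95.4, 252.6] 1126 [ 0.52682518 -0.39001902  0.03      ]
S 0.85 [162.2, 220.4] 980 [ 0.50320525 -0.20787413  0.03      ]
carton [ 0.52716939 -0.39207101 -0.54707697] 0.08949759235670107 2
carton [ 0.49164984 -0.21137555  3.75459458] 0.10123031444838826 2
can_blue [0.41321027 0.37383326 0.06      ]
can_grey [0.59660887 0.36584245 0.06      ]
wrench [ 0.75807555 -0.22119272  0.        ]
1.15
```

```bash
cat >> h.py <<'E'
def rows(targets,ref=None):
    """targets (x,y,z,yaw) world, tool down, yaw = direction of tool x; prints shift mm and turn deg"""
    s=robot.read_state(); p=np.array(s['tool_pos']); R=Ro.from_rotvec(s['orientation'])
    x=R.as_matrix()[:,0]; print('t',round(s['t'],2),'pos',p.round(4),'yaw',np.arctan2(x[1],x[0]).round(4),'tilt',R.as_matrix()[:,2].round(4),'F',np.round(s['force'],1),'op',round(s['opening'],4))
    for t in targets:
        d=R.inv().apply(np.array(t[:3])-p); w=(R.inv()*Ro.from_euler('z',t[3])*Ro.from_euler('x',np.pi)).as_rotvec(degrees=True)
        print(t,'->',d.round(4),w.round(2))
def wproj(X,st,m=None):
    m=m or robot.camera_model('wrist'); M=np.array(m['mount']); R=Ro.from_rotvec(st['orientation']).as_matrix()
    c=((np.atleast_2d(X)-st['tool_pos'])@R-M[:3,3])@M[:3,:3]
    r=np.hypot(c[:,0],c[:,1]); th=np.arctan2(r,c[:,2]); k=th/np.maximum(r,1e-9)
    return np.c_[m['cx']+m['fx']*k*c[:,0], m['cy']+m['fy']*k*c[:,1]]
E
python3 - <<'E'
from h import *
print(robot.camera_model('wrist'))
rows([(.44,.06,.25,.063)])
E
```

```text
{'fx': 297.3186396354542, 'fy': 297.3186396354542, 'cx': 253.65035757110292, 'cy': 189.4025879227413, 'mount': array([[-4.05880717e-05, -9.61435374e-01, -2.75030944e-01,
         7.69800050e-02],
       [ 9.99999582e-01,  2.12169584e-04, -8.89265021e-04,
        -1.86138441e-05],
       [ 9.13324049e-04, -2.75030865e-01,  9.61434963e-01,
        -1.65063928e-01],
       [ 0.00000000e+00,  0.00000000e+00,  0.00000000e+00,
         1.00000000e+00]])}
t 1.15 pos [ 0.1715 -0.575   0.2187] yaw 0.2898 tilt [ 0. -0. -1.] F [-0.3 -0.5  0.5] op 0.093
(0.44, 0.06, 0.25, 0.063) -> [ 0.4388 -0.5318 -0.0313] [ 0.   -0.   12.99]
```

carry_out(rows=[[0.439,-0.532,-0.031,0,0,13],[0.439,-0.532,-0.031,0,0,13],[0.439,-0.532,-0.031,0,0,13],[0.439,-0.532,-0.031,0,0,13],[0.439,-0.532,-0.031,0,0,13],[0.439,-0.532,-0.031,0,0,13],[0.439,-0.532,-0.031,0,0,13],[0.439,-0.532,-0.031,0,0,13],[0.439,-0.532,-0.031,0,0,13],[0.439,-0.532,-0.031,0,0,13],[0.439,-0.532,-0.031,0,0,13],[0.439,-0.532,-0.031,0,0,13]])

```text
t: 2.65
tool_pos: [0.4407, 0.0641, 0.2497]
orientation: [-3.139, -0.108, -0.0]
force: [-1.0, -0.6, 0.5]
opening: 0.0933
gripper_force: 0.0
```

carry_out(rows=[[0,0,0,0,0,0],[0,0,0,0,0,0]])

```text
t: 2.9
tool_pos: [0.4399, 0.059, 0.2496]
orientation: [3.14, 0.096, -0.0]
force: [0.4, 0.2, 0.3]
opening: 0.0931
gripper_force: 0.0
```

```bash
python3 - <<'E'
from h import *
rows([])
st=robot.read_state(); im=robot.read_camera('wrist')
im=np.ascontiguousarray(im[:,:,::-1]); cv2.imwrite('pics/w1raw.png',im)
import json; json.dump({k:list(map(float,st[k])) for k in('tool_pos','orientation')},open('w1.json','w'))
p=[.5787,.0877,.0630]
big=cv2.resize(im,None,fx=1.5,fy=1.5,interpolation=cv2.INTER_CUBIC)
for P in np.array([[-170,82,8],[-170,-82,8],[-74,-74,8],[-74,74,8],[-74,-82,74],[-74,82,74],[74,-45,58]])/1e3:
    u=wproj(pose(p,P),st)[0]; cv2.circle(big,tuple(np.round(u*1.5).astype(int)),4,(0,0,255),1); print(P,u.round(1))
cv2.imwrite('pics/w1.png',big)
E
```

```text
t 2.9 pos [0.4399 0.059  0.2496] yaw 0.0611 tilt [-0.e+00 -4.e-04 -1.e+00] F [0.4 0.2 0.3] op 0.0931
[-0.17   0.082  0.008] [183.3 183. ]
[-0.17  -0.082  0.008] [297.6 182.7]
[-0.074 -0.074  0.008] [293.6 114.7]
[-0.074  0.074  0.008] [185.7 115.7]
[-0.074 -0.082  0.074] [308.  116.5]
[-0.074  0.082  0.074] [166.7 118. ]
[ 0.074 -0.045  0.058] [274.6  -2.5]
```

View pics/w1.png

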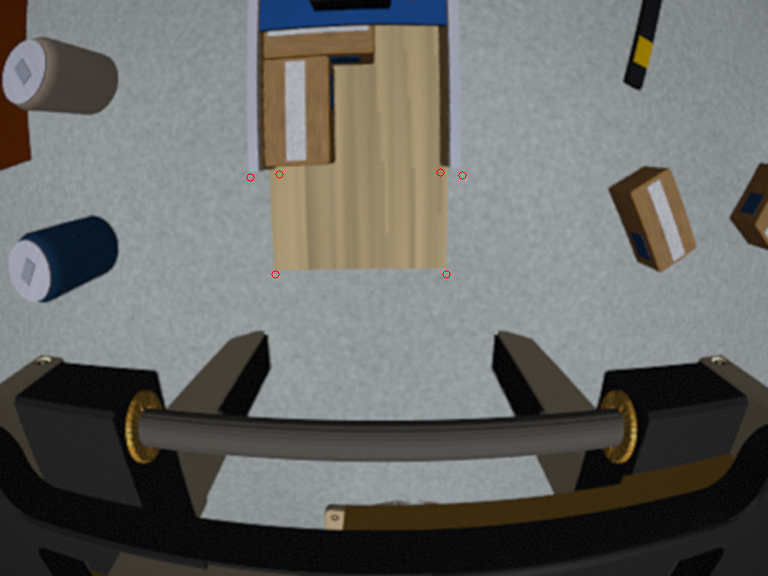

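The wrist view shows the apron's front corners at (271,270) and (447,268), and the guide ends at about (248,170) and (462,166). These are about 3-4 px from my prediction, so I'll refine with edge profiles.

```bash
python3 - <<'E'
from h import *
import json
st=json.load(open('w1.json')); im=cv2.imread('pics/w1raw.png').astype(float)
b=cv2.GaussianBlur(im,(0,0),.8); sat=b[:,:,2]-b[:,:,0]   # wood: red>blue
def cross(v,th):
    k=np.where((v[:-1]-th)*(v[1:]-th)<0)[0]; return [round(float(i+(th-v[i])/(v[i+1]-v[i])),2) for i in k]
for r in range(120,178,8): print(r,cross(sat[r,165:320],28),'+165')
for c in range(188,296,15): print('col',c,cross(sat[150:200,c],28),'+150')
cv2.imwrite('pics/w1c.png',cv2.resize(im[0:190,150:330].astype(np.uint8),None,fx=3.1,fy=3.1,interpolation=cv2.INTER_CUBIC))
E
```

```text
120 [14.65, 132.67] +165
128 [15.03, 132.54] +165
136 [15.43, 132.47] +165
144 [15.74, 132.39] +165
152 [16.17, 132.26] +165
160 [16.73, 132.11] +165
168 [17.19, 132.02] +165
176 [17.7, 131.77] +165
col 188 [29.3] +150
col 203 [29.17] +150
col 218 [28.81] +150
col 233 [28.42] +150
col 248 [28.38] +150
col 263 [28.26] +150
col 278 [28.41] +150
col 293 [28.15] +150
```

View pics/w1c.png

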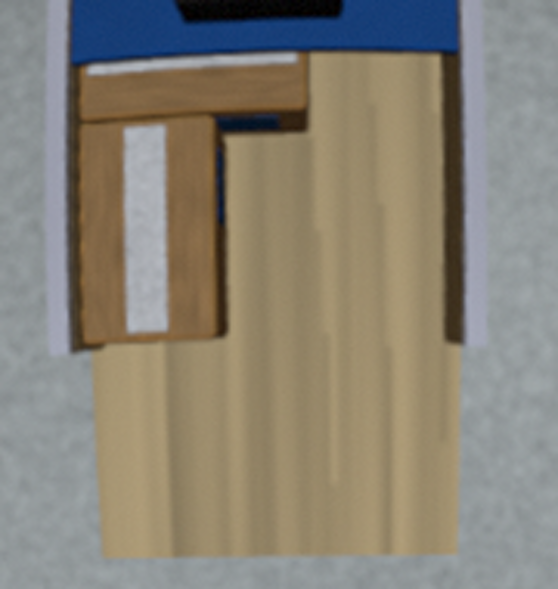

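```bash
cat > case.py <<'E'
from h import *
import json
st=json.load(open('w1.json'))
L=[(179.65,120),(180.43,136),(181.17,152),(182.19,168),(182.7,176)]; Rr=[(297.67,120),(297.47,136),(297.26,152),(297.02,168),(296.77,176)]
F=[(188,179.3),(203,179.17),(218,178.81),(233,178.42),(248,178.38),(263,178.26),(278,178.41),(293,178.15)]
G=[((-.074,.082,.074),(166.1,113.5)),((-.074,-.082,.074),(306.8,111.3))]
def back(px,z):
    m=robot.camera_model('wrist'); M=np.array(m['mount']); d=np.array(px)-[m['cx'],m['cy']]; r=np.hypot(*d); th=r/m['fx']
    v=np.r_[np.sin(th)*d/r,np.cos(th)]; R=Ro.from_rotvec(st['orientation']).as_matrix()
    o=R@M[:3,3]+st['tool_pos']; w=R@M[:3,:3]@v; return o+w*(z-o[2])/w[2]
def loc(p,X): c,s=np.cos(p[2]),np.sin(p[2]); d=X[:2]-p[:2]; return np.array([c*d[0]+s*d[1],-s*d[0]+c*d[1]])
def res(p):
    e=[loc(p,back(u,.008))[1]-.082 for u in L]+[loc(p,back(u,.008))[1]+.082 for u in Rr]+[loc(p,back(u,.008))[0]+.17 for u in F]
    for P,u in G: e+=list(loc(p,back(u,P[2]))-np.array(P[:2]))
    return np.array(e)*1e3
if __name__=='__main__':
    r=least_squares(res,[.58,.088,.063],loss='soft_l1'); print(r.x,res(r.x).round(1))
    p=r.x
    for n,u,z in [('d near right top corner',(150+218/3.1,338/3.1),.058),('d near left top',(150+80/3.1,343/3.1),.058),('c right near top',(150+305/3.1,113/3.1),.058),('cover front L',(150+72/3.1,63/3.1),.068),('cover front R',(150+458/3.1,50/3.1),.068),('handle top front',(150+262/3.1,18/3.1),.085),('wall R bottom',(150+445/3.1,340/3.1),.008),('wall R bottom far',(150+442/3.1,60/3.1),.008)]:
        print(n,(loc(p,back(u,z))*1e3).round(1))
E
python3 case.py; python3 - <<'E'
from h import *
rows([(.492,-.211,.20,.613)])
E
```

```text
[0.58461486 0.08991683 0.06876761] [-0.5 -0.6 -0.5 -0.7 -0.7  0.9  0.9  0.8  0.6  0.7 -0.2 -0.3  0.   0.4
  0.3  0.3 -0.1  0.2 -0.2 -0.9 -0.5  0.1]
d near right top corner [-71.8  18.6]
d near left top [-71.6  73.3]
c right near top [ 16.2 -15.5]
cover front L [39.7 73.1]
cover front R [ 40.4 -73.2]
handle top front [47.1 -0.9]
wall R bottom [-73.6 -75.3]
wall R bottom far [ 54.2 -74.9]
t 2.95 pos [0.44   0.0589 0.2496] yaw 0.0606 tilt [ 1.e-04 -3.e-04 -1.e+00] F [-0.5 -0.5  0.9] op 0.0932
(0.492, -0.211, 0.2, 0.613) -> [0.0356 0.2725 0.0497] [ 2.000e-02  0.000e+00 -3.165e+01]
```

carry_out(rows=[[0.036,0.272,0.05,0,0,-31.6],[0.036,0.272,0.05,0,0,-31.6],[0.036,0.272,0.05,0,0,-31.6],[0.036,0.272,0.05,0,0,-31.6],[0.036,0.272,0.05,0,0,-31.6],[0.036,0.272,0.05,0,0,-31.6],[0.036,0.272,0.05,0,0,-31.6],[0.036,0.272,0.05,0,0,-31.6]])

```text
t: 3.95
tool_pos: [0.4931, -0.2084, 0.2002]
orientation: [2.994, 0.95, 0.001]
force: [0.9, -0.4, -0.8]
opening: 0.0929
gripper_force: 0.0
```

```bash
python3 - <<'E'
from h import *
st=robot.read_state(); im=np.ascontiguousarray(robot.read_camera('wrist')[:,:,::-1])
rows([(.492,-.211,.011,.613)])
for o in robot.outline_of('wrist','carton_b'): print(o['conf'],o['pixel'])
c=np.array([[x,y,.05] for x,y in[(-.045,-.027),(.045,-.027),(.045,.027),(-.045,.027)]])
u=wproj(pose([.492,-.211,.613],c),st); print(u.round(0))
cv2.polylines(im,[np.round(u).astype(int)],True,(0,0,255),1)
cv2.imwrite('pics/w2.png',im)
E
```

```text
t 4.0 pos [ 0.4932 -0.2082  0.2002] yaw 0.6152 tilt [ 9.e-04 -3.e-04 -1.e+00] F [-0.1  0.2 -0.3] op 0.0929
(0.492, -0.211, 0.011, 0.613) -> [-0.0027  0.0014  0.1892] [ 0.04 -0.03  0.13]
0.86 [391.9, 223.8]
0.73 [61.7, 11.5]
0.56 [255.8, 176.0]
[[279. 218.]
 [280. 139.]
 [230. 139.]
 [231. 218.]]
```

View pics/w2.png

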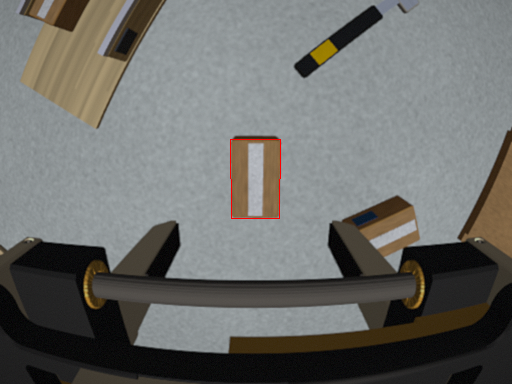

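The overlay lies on the carton to within about 1 px, so I'll descend and grip.

carry_out(rows=[[-0.002,0.002,0.06,0,0,0],[-0.002,0.002,0.12,0,0,0],[-0.002,0.002,0.165,0,0,0],[-0.002,0.002,0.189,0,0,0],[-0.002,0.002,0.189,0,0,0]])

```text
t: 4.68
tool_pos: [0.491, -0.21, 0.0087]
orientation: [-2.991, -0.951, 0.005]
force: [-0.7, -0.4, -0.3]
opening: 0.0931
gripper_force: 0.0
```

carry_out(rows=[[0,0,0,0,0,0],[0,0,0,0,0,0],[0,0,0,0,0,0],[0,0,0,0,0,0],[0,0,0,0,0,0]], jaw=255, force=15)

```text
t: 5.3
tool_pos: [0.4929, -0.2118, 0.011]
orientation: [2.994, 0.95, 0.0]
force: [-1.1, 2.0, 3.7]
opening: 0.0535
gripper_force: 15.0
```

```bash
python3 - <<'E'
from h import *
C=[.5846,.0899,.0688]
print(robot.read_state()['gripper_force'])
g=lambda x,y,z: (*pose(C,[x/1e3,y/1e3,z/1e3])[0],C[2])
rows([(.492,-.211,.12,.613),g(-140,-45.5,120),g(-140,-45.5,21),g(-92,-45.5,21)])
E
```

```text
14.989623874425888
t 5.3 pos [ 0.4929 -0.2118  0.011 ] yaw 0.6144 tilt [ 3.e-04 -1.e-04 -1.e+00] F [-1.1  2.   3.7] op 0.0535
(0.492, -0.211, 0.12, 0.613) -> [-0.0002 -0.0011 -0.109 ] [ 0.02 -0.01  0.08]
(np.float64(0.4480591411131254), np.float64(0.0348832402404994), np.float64(0.12), 0.0688) -> [ 0.1056 -0.2274 -0.109 ] [ 1.000e-02 -2.000e-02  3.126e+01]
(np.float64(0.4480591411131254), np.float64(0.0348832402404994), np.float64(0.021), 0.0688) -> [ 0.1056 -0.2274 -0.01  ] [ 1.000e-02 -2.000e-02  3.126e+01]
(np.float64(0.49594558335696415), np.float64(0.038183035571652015), np.float64(0.021), 0.0688) -> [ 0.1466 -0.2025 -0.01  ] [ 1.000e-02 -2.000e-02  3.126e+01]
```

carry_out(rows=[[0,0,-0.06,0,0,0],[0,0,-0.109,0,0,0],[0.106,-0.227,-0.109,0,0,31.3],[0.106,-0.227,-0.109,0,0,31.3],[0.106,-0.227,-0.109,0,0,31.3],[0.106,-0.227,-0.109,0,0,31.3],[0.106,-0.227,-0.109,0,0,31.3],[0.106,-0.227,-0.109,0,0,31.3],[0.106,-0.227,-0.06,0,0,31.3],[0.106,-0.227,-0.03,0,0,31.3],[0.106,-0.227,-0.03,0,0,31.3]])

```text
t: 6.68
tool_pos: [0.4461, 0.0334, 0.038]
orientation: [3.14, 0.104, -0.009]
force: [-0.1, -1.1, -2.4]
opening: 0.054
gripper_force: 15.0
```

```bash
python3 - <<'E'
from h import *
C=[.5846,.0899,.0688]
g=lambda x,y,z: (*pose(C,[x/1e3,y/1e3,z/1e3])[0],C[2])
rows([g(-140,-45.5,20),g(-115,-45.5,20),g(-90,-45.5,20)])
st=robot.read_state(); im=np.ascontiguousarray(robot.read_camera('wrist')[:,:,::-1])
cv2.imwrite('pics/w3.png',cv2.resize(im[0:260,90:420],None,fx=2.2,fy=2.2))
E
```

```text
t 6.67 pos [0.4461 0.0334 0.038 ] yaw 0.0665 tilt [-6.e-03 -2.e-04 -1.e+00] F [-0.1 -1.1 -2.4] op 0.054
(np.float64(0.4480591411131254), np.float64(0.0348832402404994), np.float64(0.02), 0.0688) -> [ 0.0022 -0.0013  0.018 ] [-0.01  0.35 -0.13]
(np.float64(0.4729999964484581), np.float64(0.03660188364214139), np.float64(0.02), 0.0688) -> [ 0.0272 -0.0014  0.0179] [-0.01  0.35 -0.13]
(np.float64(0.49794085178379077), np.float64(0.03832052704378338), np.float64(0.02), 0.0688) -> [ 0.0522 -0.0014  0.0177] [-0.01  0.35 -0.13]
```

View pics/w3.png

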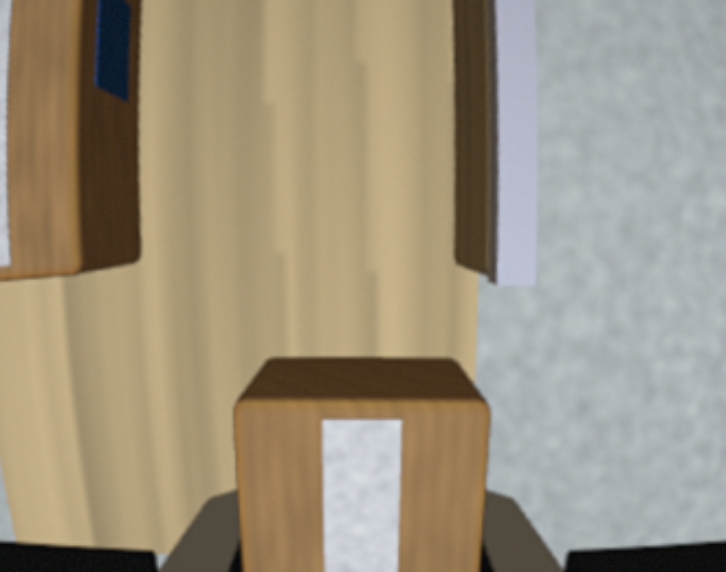

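carry_out(rows=[[0.0,0,0.012,0,0,0],[0.012,0,0.02,0,0,0],[0.03,0,0.02,0,0,0],[0.048,0,0.02,0,0,0],[0.048,0,0.02,0,0,0],[0.048,0,0.021,0,0,0]])

```text
t: 7.48
tool_pos: [0.4963, 0.038, 0.0199]
orientation: [3.14, 0.107, 0.0]
force: [-0.4, 0.1, -2.3]
opening: 0.0541
gripper_force: 15.0
```

```bash
python3 - <<'E'
from h import *
C=[.5846,.0899,.0688]
g=lambda x,y,z: (*pose(C,[x/1e3,y/1e3,z/1e3])[0],C[2])
rows([g(-90,-45.5,20)])
E
```

```text
t 7.47 pos [0.4963 0.038  0.0199] yaw 0.0681 tilt [ 2.e-04 -0.e+00 -1.e+00] F [-0.4  0.1 -2.3] op 0.0541
(np.float64(0.49794085178379077), np.float64(0.03832052704378338), np.float64(0.02), 0.0688) -> [ 0.0017 -0.0002 -0.0001] [ 0.   -0.01 -0.04]
```

carry_out(rows=[[0,0,0,0,0,0],[0,0,0,0,0,0],[0,0,0,0,0,0],[0,0,-0.03,0,0,0],[0,0,-0.065,0,0,0],[0,0,-0.065,0,0,0]], jaw=0)

```text
t: 8.22
tool_pos: [0.499, 0.0381, 0.0881]
orientation: [3.139, 0.107, 0.01]
force: [-0.1, 1.1, -0.1]
opening: 0.093
gripper_force: 0.0
```

carry_out(rows=[[-0.04,0,0,0,0,0],[-0.075,0,0,0,0,0],[-0.075,0,0,0,0,0],[-0.075,0,0,0,0,0],[-0.075,0,0,0,0,0]], jaw=255)

```text
t: 8.85
tool_pos: [0.4225, 0.033, 0.0848]
orientation: [3.14, 0.107, 0.001]
force: [-0.4, -0.0, 0.1]
opening: 0.0475
gripper_force: 0.0
```

```bash
python3 - <<'E'
from h import *
C=[.5846,.0899,.0688]
g=lambda x,y,z: (*pose(C,[x/1e3,y/1e3,z/1e3])[0],C[2])
rows([g(-166,-45.5,28),g(-40,-45.5,28),g(-23.5,-45.5,28)])
st=robot.read_state(); im=np.ascontiguousarray(robot.read_camera('wrist')[:,:,::-1])
cv2.imwrite('pics/w4.png',im[0:330,40:470])
E
```

```text
t 8.85 pos [0.4225 0.033  0.0848] yaw 0.0681 tilt [ 7.e-04 -0.e+00 -1.e+00] F [-0.4 -0.   0.1] op 0.0475
(np.float64(0.42212065156437945), np.float64(0.033095851102791736), np.float64(0.028), 0.0688) -> [-0.0004 -0.0001  0.0568] [ 0.   -0.04 -0.04]
(np.float64(0.5478225624544562), np.float64(0.041757813847067345), np.float64(0.028), 0.0688) -> [ 0.1256 -0.0002  0.0569] [ 0.   -0.04 -0.04]
(np.float64(0.5642835269757757), np.float64(0.042892118492151056), np.float64(0.028), 0.0688) -> [ 0.1421 -0.0002  0.0569] [ 0.   -0.04 -0.04]
```

View pics/w4.png

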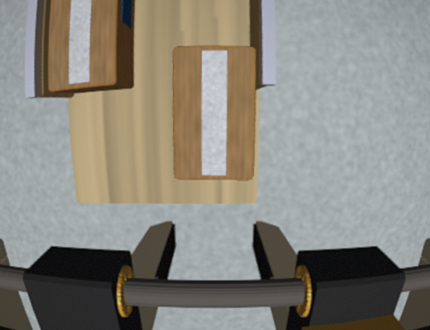

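carry_out(rows=[[0,0,0,0,0,0],[0,0,0.03,0,0,0],[0,0,0.057,0,0,0],[0,0,0.057,0,0,0],[0.012,0,0.057,0,0,0],[0.024,0,0.057,0,0,0],[0.038,0,0.057,0,0,0],[0.052,0,0.057,0,0,0],[0.066,0,0.057,0,0,0],[0.08,0,0.057,0,0,0],[0.08,0,0.057,0,0,0]])

```text
t: 10.28
tool_pos: [0.5035, 0.0385, 0.0287]
orientation: [3.14, 0.107, 0.004]
force: [-0.1, 0.6, 0.4]
opening: 0.0005
gripper_force: 0.0
```

```bash
python3 - <<'E'
from h import *
C=[.5846,.0899,.0688]
g=lambda x,y,z: (*pose(C,[x/1e3,y/1e3,z/1e3])[0],C[2])
rows([g(-40,-45.5,28),g(-23.5,-45.5,28)])
st=robot.read_state(); im=np.ascontiguousarray(robot.read_camera('wrist')[:,:,::-1])
cv2.imwrite('pics/w5.png',im[0:330,40:470])
E
```

```text
t 10.28 pos [0.5035 0.0385 0.0287] yaw 0.0682 tilt [ 0.0024 -0.     -1.    ] F [-0.1  0.6  0.4] op 0.0005
(np.float64(0.5478225624544562), np.float64(0.041757813847067345), np.float64(0.028), 0.0688) -> [ 0.0444 -0.0002  0.0008] [ 0.01 -0.14 -0.03]
(np.float64(0.5642835269757757), np.float64(0.042892118492151056), np.float64(0.028), 0.0688) -> [ 0.0609 -0.0002  0.0009] [ 0.01 -0.14 -0.03]
```

View pics/w5.png

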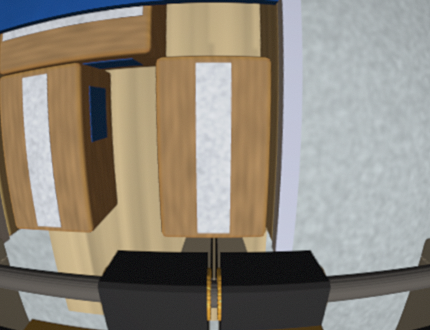

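carry_out(rows=[[0.01,0,0,0,0,0],[0.02,0,0,0,0,0],[0.03,0,0,0,0,0],[0.04,0,0,0,0,0],[0.048,0,0,0,0,0],[0.053,0,0,0,0,0],[0.053,0,0,0,0,0]])

```text
t: 11.2
tool_pos: [0.5547, 0.0421, 0.0277]
orientation: [-3.14, -0.107, -0.001]
force: [-0.7, -0.2, 0.8]
opening: 0.0006
gripper_force: 0.0
```

carry_out(rows=[[0.003,0,0,0,0,0],[0.006,0,0,0,0,0],[0.006,0,0,0,0,0]])

```text
t: 11.58
tool_pos: [0.5605, 0.0425, 0.0277]
orientation: [3.14, 0.107, 0.001]
force: [0.4, -0.3, 0.5]
opening: 0.0001
gripper_force: 0.0
```

```bash
python3 - <<'E'
from h import *
from case import loc
C=[.5846,.0899,.0688]
rows([]); print(loc(C,np.array(robot.read_state()['tool_pos'])))
im=robot.read_camera('wrist')
cv2.imwrite('pics/w6.png',im[0:330,40:470,::-1])
E
```

```text
t 11.57 pos [0.5605 0.0425 0.0277] yaw 0.0681 tilt [ 5.e-04  0.e+00 -1.e+00] F [ 0.4 -0.3  0.5] op 0.0001
[-0.02731498 -0.04561827]
```

View pics/w6.png

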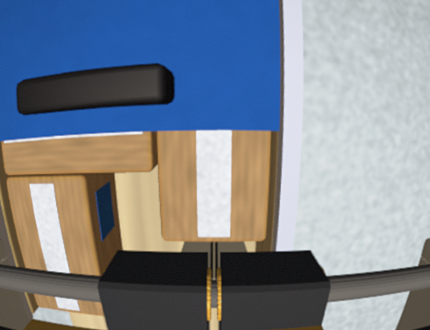

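The carton is straight in its lane with no wall contact yet. I'll creep in until the force rises.

carry_out(rows=[[0.002,0,0,0,0,0],[0.0035,0,0,0,0,0],[0.0035,0,0,0,0,0],[0.0035,0,0,0,0,0]])

```text
t: 12.12
tool_pos: [0.5615, 0.0426, 0.0274]
orientation: [3.14, 0.107, -0.008]
force: [-13.1, -1.2, 10.4]
opening: 0.0005
gripper_force: 6.4
```

carry_out(rows=[[0.0015,0,0,0,0,0],[0.0015,0,0,0,0,0],[0.0015,0,0,0,0,0]])

```text
t: 12.5
tool_pos: [0.5615, 0.0426, 0.0273]
orientation: [3.139, 0.107, -0.013]
force: [-19.6, -2.1, 15.9]
opening: 0.0004
gripper_force: 10.4
```

carry_out(rows=[[0.0015,0,0,0,0,0],[0.0015,0,0,0,0,0],[0.0015,0,0,0,0,0]])

```text
t: 12.88
tool_pos: [0.5614, 0.0426, 0.0273]
orientation: [3.139, 0.107, -0.018]
force: [-29.4, -2.4, 24.6]
opening: 0.0003
gripper_force: 14.8
```

carry_out(rows=[[-0.02,0,0,0,0,0],[-0.03,0,-0.03,0,0,0],[-0.03,0,-0.09,0,0,0],[-0.03,0,-0.15,0,0,0],[-0.03,0,-0.17,0,0,0],[-0.03,0,-0.17,0,0,0]])

```text
t: 13.62
tool_pos: [0.538, 0.0409, 0.1993]
orientation: [3.14, 0.107, 0.006]
force: [0.4, 0.3, -0.2]
opening: 0.0003
gripper_force: 0.0
```

```bash
python3 - <<'E'
from h import *
rows([(.527,-.392,.20,2.594)])
E
```

```text
t 13.62 pos [0.538  0.0409 0.1993] yaw 0.0682 tilt [ 3.8e-03 -1.0e-04 -1.0e+00] F [ 0.4  0.3 -0.2] op 0.0003
(0.527, -0.392, 0.2, 2.594) -> [-0.0405  0.4311 -0.0007] [ 2.8000e-01 -6.0000e-02 -1.4472e+02]
```

carry_out(rows=[[-0.04,0.431,0,0,0,-144.7],[-0.04,0.431,0,0,0,-144.7],[-0.04,0.431,0,0,0,-144.7],[-0.04,0.431,0,0,0,-144.7],[-0.04,0.431,0,0,0,-144.7],[-0.04,0.431,0,0,0,-144.7],[-0.04,0.431,0,0,0,-144.7],[-0.04,0.431,0,0,0,-144.7],[-0.04,0.431,0,0,0,-144.7],[-0.04,0.431,0,0,0,-144.7],[-0.04,0.431,0,0,0,-144.7],[-0.04,0.431,0,0,0,-144.7]], jaw=0)

```text
t: 15.12
tool_pos: [0.525, -0.3908, 0.1935]
orientation: [-1.348, -2.832, -0.002]
force: [-0.7, -0.1, 0.6]
opening: 0.0932
gripper_force: 0.0
```

```bash
python3 - <<'E'
from h import *
rows([(.527,-.392,.20,2.594)])
E
```

```text
t 15.12 pos [ 0.525  -0.3908  0.1935] yaw 2.2533 tilt [-0.004   0.0035 -1.    ] F [-0.7 -0.1  0.6] op 0.0932
(0.527, -0.392, 0.2, 2.594) -> [-0.0021  0.0008 -0.0065] [  0.    -0.31 -19.52]
```

carry_out(rows=[[0,0,-0.004,0,0,-10],[0,0,-0.004,0,0,-19],[0,0,-0.004,0,0,-19],[0,0,-0.004,0,0,-19],[0,0,-0.004,0,0,-19]])

```text
t: 15.75
tool_pos: [0.526, -0.3916, 0.2008]
orientation: [-0.875, -3.016, -0.001]
force: [0.6, -1.8, 0.5]
opening: 0.093
gripper_force: 0.0
```

```bash
python3 - <<'E'
from h import *
st=robot.read_state(); im=np.ascontiguousarray(robot.read_camera('wrist')[:,:,::-1])
rows([(.527,-.392,.011,2.594)])
for o in robot.outline_of('wrist','carton_a'): print(o['conf'],o['pixel'])
c=np.array([[x,y,.05] for x,y in[(-.045,-.027),(.045,-.027),(.045,.027),(-.045,.027)]])
u=wproj(pose([.527,-.392,2.594],c),st); print(u.round(0))
cv2.imwrite('pics/w7raw.png',im)
cv2.polylines(im,[np.round(u).astype(int)],True,(0,0,255),1)
cv2.imwrite('pics/w7.png',cv2.resize(im[90:290,150:400],None,fx=3,fy=3))
E
```

```text
t 15.8 pos [ 0.5261 -0.3917  0.2011] yaw 2.5773 tilt [-5.e-04  4.e-04 -1.e+00] F [ 0.2 -0.1 -0.1] op 0.0929
(0.527, -0.392, 0.011, 2.594) -> [-0.0011  0.0002  0.1901] [ 0.01 -0.03 -0.96]
0.61 [255.3, 177.4]
[[278. 216.]
 [278. 137.]
 [227. 138.]
 [230. 217.]]
```

View pics/w7.png

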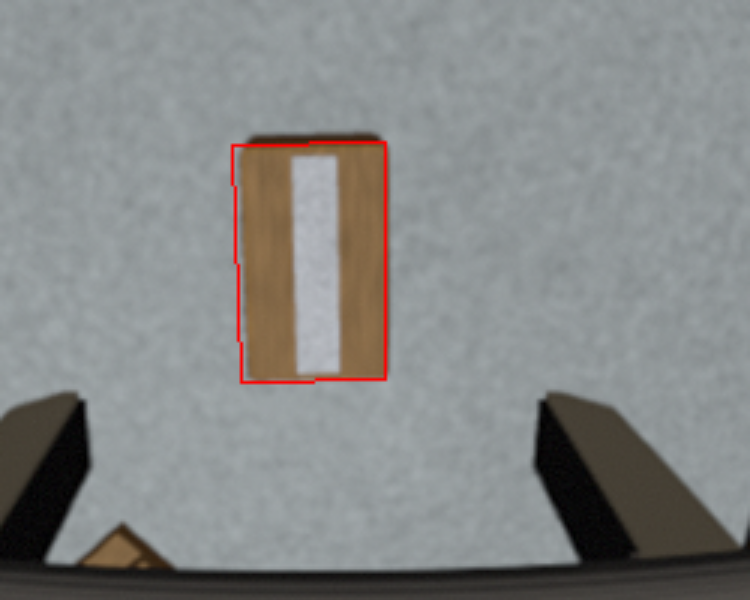

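carry_out(rows=[[0,0,0.06,0,0,-1],[0,0,0.12,0,0,-1],[0,0,0.165,0,0,-1],[0,0,0.19,0,0,-1],[0,0,0.19,0,0,-1]])

```text
t: 16.48
tool_pos: [0.5244, -0.3902, 0.0087]
orientation: [-0.846, -3.021, -0.004]
force: [-0.2, -0.2, 0.9]
opening: 0.0925
gripper_force: 0.0
```

carry_out(rows=[[0,0,0,0,0,0],[0,0,0,0,0,0],[0,0,0,0,0,0],[0,0,0,0,0,0],[0,0,0,0,0,0]], jaw=255, force=15)

```text
t: 17.1
tool_pos: [0.5265, -0.3919, 0.0122]
orientation: [0.846, 3.025, -0.0]
force: [1.3, 1.8, 3.5]
opening: 0.0544
gripper_force: 15.0
```

```bash
python3 - <<'E'
from h import *
C=[.5846,.0899,.0688]
g=lambda x,y,z: (*pose(C,[x/1e3,y/1e3,z/1e3])[0],C[2]+np.pi/2)
rows([g(-125,-27.5,120)])
E
```

```text
t 17.1 pos [ 0.5265 -0.3919  0.0122] yaw 2.5964 tilt [ 7.e-04 -3.e-04 -1.e+00] F [1.3 1.8 3.5] op 0.0544
(np.float64(0.46178623106514277), np.float64(0.05387184212292412), np.float64(0.12), 1.6395963267948965) -> [ 0.2864  0.3475 -0.1079] [3.000e-02 4.000e-02 5.482e+01]
```

carry_out(rows=[[0,0,-0.06,0,0,0],[0,0,-0.108,0,0,0],[0.286,0.347,-0.108,0,0,54.8],[0.286,0.347,-0.108,0,0,54.8],[0.286,0.347,-0.108,0,0,54.8],[0.286,0.347,-0.108,0,0,54.8],[0.286,0.347,-0.108,0,0,54.8],[0.286,0.347,-0.108,0,0,54.8],[0.286,0.347,-0.108,0,0,54.8],[0.286,0.347,-0.108,0,0,54.8],[0.286,0.347,-0.108,0,0,54.8],[0.286,0.347,-0.108,0,0,54.8]])

```text
t: 18.6
tool_pos: [0.4616, 0.0526, 0.1194]
orientation: [2.143, 2.297, -0.001]
force: [0.4, -0.3, -1.6]
opening: 0.0538
gripper_force: 15.0
```

```bash
python3 - <<'E'
from h import *
C=[.5846,.0899,.0688]
g=lambda x,y,z: (*pose(C,[x/1e3,y/1e3,z/1e3])[0],C[2]+np.pi/2)
rows([g(-122,-27.5,35),g(-122,-27.5,22)])
st=robot.read_state(); im=np.ascontiguousarray(robot.read_camera('wrist')[:,:,::-1])
cv2.imwrite('pics/w8.png',cv2.resize(im,None,fx=1.5,fy=1.5))
E
```

```text
t 18.6 pos [0.4616 0.0526 0.1194] yaw 1.6399 tilt [-3.e-04 -5.e-04 -1.e+00] F [ 0.4 -0.3 -1.6] op 0.0538
(np.float64(0.4647791337053827), np.float64(0.05407807933112116), np.float64(0.035), 1.6395963267948965) -> [0.0013 0.0033 0.0844] [-0.02  0.03  0.02]
(np.float64(0.4647791337053827), np.float64(0.05407807933112116), np.float64(0.022), 1.6395963267948965) -> [0.0013 0.0033 0.0974] [-0.02  0.03  0.02]
```

View pics/w8.png

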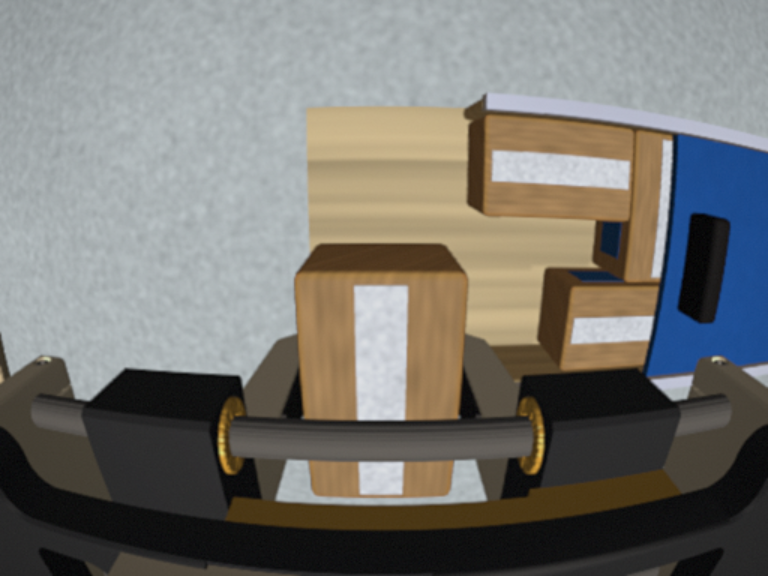

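carry_out(rows=[[0.001,0.003,0.05,0,0,0],[0.001,0.003,0.084,0,0,0],[0.001,0.003,0.084,0,0,0],[0.001,0.003,0.084,0,0,0]])

```text
t: 19.15
tool_pos: [0.4655, 0.0537, 0.0369]
orientation: [2.144, 2.295, 0.001]
force: [0.6, 0.1, -2.8]
opening: 0.0538
gripper_force: 15.0
```

```bash
python3 - <<'E'
from h import *
C=[.5846,.0899,.0688]
g=lambda x,y,z: (*pose(C,[x/1e3,y/1e3,z/1e3])[0],C[2]+np.pi/2)
rows([g(-122,-27.5,22),g(-80,-27.5,21.5),g(-67,-27.5,21.5)])
st=robot.read_state(); im=np.ascontiguousarray(robot.read_camera('wrist')[:,:,::-1])
R=Ro.from_rotvec(st['orientation']).as_matrix()
for x,z in [(45,35),(42,38),(-42,38)]: print(x,wproj(np.array(st['tool_pos'])+R@np.array([x,0,-z])/1e3,st))
col=cv2.GaussianBlur(im,(0,0),.7)[:,225:232].mean(1).round()
print([(i,*map(int,col[i])) for i in list(range(140,200,2))])
E
```

```text
t 19.15 pos [0.4655 0.0537 0.0369] yaw 1.6387 tilt [ 0.0012 -0.     -1.    ] F [ 0.6  0.1 -2.8] op 0.0538
(np.float64(0.4647791337053827), np.float64(0.05407807933112116), np.float64(0.022), 1.6395963267948965) -> [ 0.0004 -0.0007  0.0149] [ 0.07  0.01 -0.05]
(np.float64(0.5066797706687417), np.float64(0.05696540024587969), np.float64(0.0215), 1.6395963267948965) -> [0.0004 0.0413 0.0155] [ 0.07  0.01 -0.05]
(np.float64(0.5196490154431147), np.float64(0.05785909481473353), np.float64(0.0215), 1.6395963267948965) -> [0.0005 0.0543 0.0155] [ 0.07  0.01 -0.05]
45 [[252.61675397 177.68787718]]
42 [[252.59965742 185.8698549 ]]
-42 [[252.83024613 330.09133559]]
[(140, 127, 166, 184), (142, 126, 163, 181), (144, 124, 162, 180), (146, 124, 162, 180), (148, 128, 166, 184), (150, 133, 172, 191), (152, 135, 175, 195), (154, 136, 176, 196), (156, 135, 175, 195), (158, 132, 171, 191), (160, 128, 166, 185), (162, 70, 97, 115), (164, 29, 51, 74), (166, 29, 52, 75), (168, 29, 52, 74), (170, 31, 55, 78), (172, 31, 55, 79), (174, 31, 54, 77), (176, 31, 54, 76), (178, 31, 54, 77), (180, 40, 71, 97), (182, 62, 109, 144), (184, 75, 124, 161), (186, 82, 126, 161), (188, 87, 127, 161), (190, 87, 127, 160), (192, 87, 127, 160), (194, 87, 126, 158), (196, 86, 125, 157), (198, 86, 124, 157)]
```

carry_out(rows=[[0,0,0.008,0,0,0],[0,0,0.015,0,0,0],[0,0.008,0.015,0,0,0],[0,0.016,0.015,0,0,0],[0,0.024,0.015,0,0,0],[0,0.032,0.015,0,0,0],[0,0.04,0.015,0,0,0],[0,0.04,0.015,0,0,0]])

```text
t: 20.2
tool_pos: [0.5051, 0.0572, 0.0207]
orientation: [2.143, 2.297, 0.0]
force: [0.2, -0.3, -2.3]
opening: 0.054
gripper_force: 15.0
```

```bash
python3 - <<'E'
from h import *
C=[.5846,.0899,.0688]
g=lambda x,y,z: (*pose(C,[x/1e3,y/1e3,z/1e3])[0],C[2]+np.pi/2)
rows([g(-67,-27.5,21)])
im=robot.read_camera('wrist'); cv2.imwrite('pics/w9.png',im[:300,130:,::-1])
E
```

```text
t 20.2 pos [0.5051 0.0572 0.0207] yaw 1.6399 tilt [ 4.e-04  0.e+00 -1.e+00] F [ 0.2 -0.3 -2.3] op 0.054
(np.float64(0.5196490154431147), np.float64(0.05785909481473353), np.float64(0.021), 1.6395963267948965) -> [-0.0004  0.0145 -0.0003] [ 0.02 -0.    0.02]
```

carry_out(rows=[[0,0.006,0,0,0,0],[0,0.012,0,0,0,0],[0,0.012,0.001,0,0,0],[0,0.012,0.001,0,0,0]])

```text
t: 20.75
tool_pos: [0.5167, 0.058, 0.0198]
orientation: [2.143, 2.297, 0.0]
force: [0.8, 0.1, -0.0]
opening: 0.0537
gripper_force: 15.0
```

carry_out(rows=[[0,0,0,0,0,0],[0,0,0,0,0,0],[0,0,0,0,0,0]], jaw=93)

```text
t: 21.12
tool_pos: [0.5164, 0.058, 0.0197]
orientation: [2.143, 2.297, 0.0]
force: [-0.2, -0.1, -0.3]
opening: 0.0589
gripper_force: 0.0
```

carry_out(rows=[[0,0,-0.03,0,0,0],[0,0,-0.07,0,0,0],[0,0,-0.1,0,0,0],[0,-0.03,-0.1,0,0,15],[0,-0.058,-0.1,0,0,30],[0,-0.058,-0.1,0,0,90],[0,-0.058,-0.1,0,0,90],[0,-0.058,-0.1,0,0,90],[0,-0.058,-0.1,0,0,90],[0,-0.058,-0.1,0,0,90],[0,-0.058,-0.1,0,0,90],[0,-0.058,-0.1,0,0,90]], jaw=93)

```text
t: 22.62
tool_pos: [0.4585, 0.054, 0.1197]
orientation: [3.14, 0.102, 0.0]
force: [0.5, 0.3, 0.5]
opening: 0.0594
gripper_force: 0.0
```

```bash
python3 - <<'E'
from h import *
from case import loc
C=[.5846,.0899,.0688]
g=lambda x,y,z: (*pose(C,[x/1e3,y/1e3,z/1e3])[0],C[2])
rows([g(-127,-27.5,28),g(-97,-27.5,28),g(-80.4,-27.5,28)])
m=robot.camera_model('wrist'); st=robot.read_state(); robot.read_camera('wrist')
for o in robot.outline_of('wrist','carton_a'):
    k=o['pixels'].astype(np.uint8); ys,xs=np.where(k); print(round(o['conf'],2),o['pixel'],k.sum(),xs.min(),xs.max(),ys.min(),ys.max(),cv2.minAreaRect(np.c_[xs,ys].astype(np.float32)))
q=np.array([[x,y,.05] for x,y in[(-.045,-.027),(.045,-.027),(.045,.027),(-.045,.027)]])
for nm,c in [('front@-69',(-.069,-.0275,np.pi/2)),('back',(.029,-.0455,0)),('d',(-.026,.0465,0))]:
    P=pose(C,pose(c,q)+[0,0,.008]); print(nm,wproj(P,st,m).round(1).tolist())
E
```

```text
t 22.62 pos [0.4585 0.054  0.1197] yaw 0.065 tilt [ 0. -0. -1.] F [0.5 0.3 0.5] op 0.0594
(np.float64(0.45979096263831615), np.float64(0.05373435065079277), np.float64(0.028), 0.0688) -> [0.0013 0.0003 0.0917] [ 0.   -0.   -0.22]
(np.float64(0.4897199890407154), np.float64(0.05579672273276315), np.float64(0.028), 0.0688) -> [0.0313 0.0002 0.0917] [ 0.   -0.   -0.22]
(np.float64(0.5062807169833763), np.float64(0.05693790195145343), np.float64(0.028), 0.0688) -> [0.0479 0.0001 0.0917] [ 0.   -0.   -0.22]
0.9 [166.4, 75.5] 7879 128 203 22 136 ((165.7761688232422, 78.82252502441406), (112.86885833740234, 75.19713592529297), 88.60282135009766)
0.74 [256.5, 133.5] 7868 197 313 96 166 ((255.0, 131.0), (70.0, 116.0), 90.0)
0.64 [192.6, 11.5] 3226 129 241 0 34 ((185.0, 17.0), (34.0, 112.0), 90.0)
front@-69 [[313.3, 95.3], [194.9, 95.7], [197.1, 164.9], [311.6, 164.5]]
back [[313.4, 62.0], [310.2, -41.3], [242.0, -43.5], [241.9, 60.7]]
d [[193.3, 133.3], [192.3, 19.6], [127.6, 27.4], [129.3, 136.1]]
```

carry_out(rows=[[0,0,0,0,0,-0.2],[0,0,0.03,0,0,-0.2],[0,0,0.07,0,0,-0.2],[0,0,0.092,0,0,-0.2],[0,0,0.092,0,0,-0.2],[0.01,0,0.092,0,0,-0.2],[0.02,0,0.092,0,0,-0.2],[0.028,0,0.092,0,0,-0.2],[0.036,0,0.092,0,0,-0.2],[0.043,0,0.092,0,0,-0.2],[0.043,0,0.092,0,0,-0.2]], jaw=255)

```text
t: 24.1
tool_pos: [0.5022, 0.057, 0.0277]
orientation: [-3.139, -0.114, -0.001]
force: [-0.4, -0.5, 0.4]
opening: 0.0007
gripper_force: 0.0
```

carry_out(rows=[[0.002,0,0,0,0,0],[0.004,0,0,0,0,0],[0.004,0,0,0,0,0]])

```text
t: 24.48
tool_pos: [0.5054, 0.0573, 0.0275]
orientation: [-3.139, -0.114, 0.0]
force: [-0.1, -0.0, -0.5]
opening: 0.0005
gripper_force: 0.2
```

carry_out(rows=[[0.0015,0,0,0,0,0],[0.0015,0,0,0,0,0],[0.0015,0,0,0,0,0]])

```text
t: 24.85
tool_pos: [0.5064, 0.0573, 0.0275]
orientation: [3.14, 0.114, -0.002]
force: [-4.6, -0.4, 3.4]
opening: 0.0006
gripper_force: 2.6
```

carry_out(rows=[[0.002,0,0,0,0,0],[0.002,0,0,0,0,0],[0.002,0,0,0,0,0]])

```text
t: 25.22
tool_pos: [0.5063, 0.0574, 0.0272]
orientation: [3.139, 0.114, -0.009]
force: [-15.3, -2.4, 11.5]
opening: 0.0006
gripper_force: 8.0
```

carry_out(rows=[[-0.02,0,0,0,0,0],[-0.03,0,-0.03,0,0,0],[-0.03,0,-0.09,0,0,0],[-0.03,0,-0.12,0,0,0],[-0.03,0,-0.12,0,0,0],[-0.03,0,-0.12,0,0,0]])

```text
t: 25.98
tool_pos: [0.4788, 0.0553, 0.1468]
orientation: [-3.139, -0.114, 0.001]
force: [0.1, -0.9, -0.7]
opening: 0.0007
gripper_force: 0.0
```

```bash
python3 - <<'E'
from h import *
C=[.5846,.0899,.0688]
m=robot.camera_model('wrist'); st=robot.read_state(); im=robot.read_camera('wrist'); cv2.imwrite('pics/w10.png',im[:,:,::-1])
for o in robot.outline_of('wrist','carton_a'):
    k=o['pixels'].astype(np.uint8); ys,xs=np.where(k); print(round(o['conf'],2),k.sum(),xs.min(),xs.max(),ys.min(),ys.max(),cv2.minAreaRect(np.c_[xs,ys].astype(np.float32))[2])
q=np.array([[x,y,.05] for x,y in[(-.045,-.027),(.045,-.027),(.045,.027),(-.045,.027)]])
for nm,c in [('front',(-.043,-.0275,np.pi/2)),('back',(.029,-.0455,0)),('d',(-.026,.0465,0)),('c',(.0465,.0285,np.pi/2))]:
    P=pose(C,pose(c,q)+[0,0,.008]); print(nm,wproj(P,st,m).round(1).tolist())
m=robot.camera_model('top'); robot.read_camera('top')
for o in robot.outline_of('top','cover'):
    ys,xs=np.where(o['pixels']); print('cover',o['conf'],o['pixel'],xs.min(),xs.max(),ys.min(),ys.max())
print(proj(m,pose(C,np.array([[.04,.073,.071],[.04,-.073,.071],[.192,.073,.071],[.192,-.073,.071],[.058,0,.097]]))).round(1).tolist())
g=lambda x,y,z,w: (*pose(C,[x/1e3,y/1e3,z/1e3])[0],C[2]+w)
rows([g(92,0,150,0),g(92,0,79,0)])
E
```

```text
0.96 6248 141 208 53 154 88.72696685791016
0.82 2963 142 243 24 58 88.60282135009766
0.75 4178 244 308 24 91 90.0
0.59 6186 203 308 91 151 0.0
front [[307.9, 90.2], [201.7, 89.7], [202.8, 152.0], [306.2, 152.4]]
back [[307.9, 90.2], [307.2, -8.0], [244.7, -10.1], [244.1, 88.9]]
d [[200.6, 153.1], [199.5, 50.0], [140.1, 54.9], [142.8, 154.2]]
c [[242.3, -9.6], [142.2, -1.4], [140.1, 54.3], [241.8, 48.1]]
cover 0.89 [217.3, 155.8] 193 246 132 178
cover 0.5 [119.1, 258.4] 103 137 244 272
[[194.9, 186.3], [247.7, 182.0], [191.9, 134.1], [243.5, 130.1], [220.3, 175.4]]
t 26.18 pos [0.4781 0.0553 0.146 ] yaw 0.0726 tilt [-0.0026  0.     -1.    ] F [0.4 0.2 0.1] op 0.0005
(np.float64(0.6763823476340243), np.float64(0.0962246077180425), np.float64(0.15), 0.0688) -> [ 0.2007 -0.0264 -0.0045] [-0.01  0.15  0.22]
(np.float64(0.6763823476340243), np.float64(0.0962246077180425), np.float64(0.079), 0.0688) -> [ 0.2009 -0.0264  0.0665] [-0.01  0.15  0.22]
```

The whole layer matches the prediction to within 1-2 px. Next I'll move behind the cover handle.

carry_out(rows=[[0.06,-0.008,-0.005,0,0,0.2],[0.12,-0.016,-0.005,0,0,0.2],[0.17,-0.022,-0.005,0,0,0.2],[0.201,-0.026,-0.005,0,0,0.2],[0.201,-0.026,-0.005,0,0,0.2],[0.201,-0.026,0.03,0,0,0.2],[0.201,-0.026,0.055,0,0,0.2],[0.201,-0.026,0.064,0,0,0.2],[0.201,-0.026,0.064,0,0,0.2]])

```text
t: 27.3
tool_pos: [0.6767, 0.0957, 0.0831]
orientation: [3.14, 0.108, -0.002]
force: [0.8, 0.3, -0.5]
opening: 0.0003
gripper_force: 0.0
```

carry_out(rows=[[-0.01,0,0,0,0,0],[-0.022,0,0,0,0,0],[-0.034,0,0,0,0,0],[-0.046,0,0,0,0,0],[-0.058,0,0,0,0,0],[-0.07,0,0,0,0,0],[-0.082,0,0,0,0,0],[-0.094,0,0,0,0,0],[-0.106,0,0,0,0,0],[-0.118,0,0,0,0,0],[-0.126,0,0,0,0,0],[-0.126,0,0,0,0,0]])

```text
t: 28.8
tool_pos: [0.5508, 0.0871, 0.0832]
orientation: [3.14, 0.109, -0.002]
force: [-0.5, 0.3, 0.5]
opening: 0.0002
gripper_force: 0.0
```

```bash
python3 - <<'E'
from h import *
from case import loc
C=[.5846,.0899,.0688]
rows([]); print(loc(C,np.array(robot.read_state()['tool_pos'])))
E
```

```text
t 28.8 pos [0.5508 0.0871 0.0832] yaw 0.0692 tilt [-1.4e-03 -1.0e-04 -1.0e+00] F [-0.5  0.3  0.5] op 0.0002
[-0.03389375 -0.00043717]
```

carry_out(rows=[[-0.003,0,0,0,0,0],[-0.006,0,0,0,0,0],[-0.008,0,0,0,0,0],[-0.008,0,0,0,0,0]])

```text
t: 29.3
tool_pos: [0.5437, 0.0866, 0.0836]
orientation: [3.14, 0.108, -0.001]
force: [-0.4, 0.5, -0.3]
opening: 0.0005
gripper_force: 0.0
```

carry_out(rows=[[-0.002,0,0,0,0,0],[-0.002,0,0,0,0,0],[-0.002,0,0,0,0,0]])

```text
t: 29.68
tool_pos: [0.5418, 0.0864, 0.0836]
orientation: [-3.14, -0.109, 0.0]
force: [0.3, -0.5, 0.4]
opening: 0.0007
gripper_force: 0.1
```

carry_out(rows=[[-0.002,0,0,0,0,0],[-0.003,0,0,0,0,0],[-0.003,0,0,0,0,0]])

```text
t: 30.05
tool_pos: [0.5417, 0.0864, 0.0838]
orientation: [-3.139, -0.108, -0.01]
force: [15.6, 1.6, -12.2]
opening: 0.0007
gripper_force: 7.7
```

carry_out(rows=[[-0.002,0,0,0,0,0],[-0.002,0,0,0,0,0],[-0.002,0,0,0,0,0]])

```text
t: 30.42
tool_pos: [0.5416, 0.0864, 0.084]
orientation: [-3.139, -0.108, -0.016]
force: [24.5, 2.0, -20.3]
opening: 0.0003
gripper_force: 12.6
```

```bash
python3 - <<'E'
from h import *
C=[.5846,.0899,.0688]
m=robot.camera_model('wrist'); st=robot.read_state(); rows([]); im=robot.read_camera('wrist')
for n in ('cover','cover_handle','carton_a'):
  for o in robot.outline_of('wrist',n):
    k=o['pixels'].astype(np.uint8); ys,xs=np.where(k); print(n,round(o['conf'],2),k.sum(),xs.min(),xs.max(),ys.min(),ys.max())
m=robot.camera_model('wrist')
print(wproj(pose(C,np.array([[.076,.073,.071],[.076,-.073,.071],[-.076,.073,.071],[-.076,-.073,.071]])),st,m).round(1).tolist())
m=robot.camera_model('top'); robot.read_camera('top')
for o in robot.outline_of('top','cover'):
    ys,xs=np.where(o['pixels']); print('top cover',o['conf'],xs.min(),xs.max(),ys.min(),ys.max())
print(proj(m,pose(C,np.array([[.076,.073,.071],[.076,-.073,.071],[-.076,.073,.071],[-.076,-.073,.071]]))).round(1).tolist())
E
```

```text
t 30.43 pos [0.5416 0.0864 0.084 ] yaw 0.0688 tilt [ 0.0103  0.001  -0.9999] F [ 24.5   2.  -20.3] op 0.0003
cover 0.78 45765 136 370 40 256
cover_handle 0.64 45670 136 369 40 257
[[136.4, 45.6], [370.4, 45.4], [152.3, 268.0], [354.5, 268.1]]
top cover 0.55 197 251 206 228
top cover 0.37 188 257 111 262
[[194.2, 173.7], [246.7, 169.5], [197.3, 227.8], [251.2, 223.4]]
```

carry_out(rows=[[0.015,0,0,0,0,0],[0.02,0,-0.03,0,0,0],[0.02,0,-0.08,0,0,0],[0.02,0,-0.14,0,0,0],[0.02,0,-0.16,0,0,0],[0.02,0,-0.16,0,0,0]])

```text
t: 31.48
tool_pos: [0.5578, 0.0876, 0.2452]
orientation: [-3.14, -0.109, -0.005]
force: [0.6, 0.4, -1.2]
opening: 0.0005
gripper_force: 0.0
```

```bash
python3 - <<'E'
from h import *
C=[.5846,.0899,.0688]
m=robot.camera_model('wrist'); st=robot.read_state(); rows([]); im=robot.read_camera('wrist').astype(float)
b=im[:,:,2]-im[:,:,0]; Q=b>25; n,l,s,c=cv2.connectedComponentsWithStats(Q.astype(np.uint8)); i=1+s[1:,4].argmax(); print('blue',s[i])
print(wproj(pose(C,np.array([[.076,.073,.071],[.076,-.073,.071],[-.076,.073,.071],[-.076,-.073,.071]])),st,m).round(1).tolist())
E
```

```text
t 31.48 pos [0.5578 0.0876 0.2452] yaw 0.0691 tilt [ 3.1e-03  2.0e-04 -1.0e+00] F [ 0.6  0.4 -1.2] op 0.0005
blue [  190    86   128   128 15119]
[[189.6, 85.9], [317.7, 85.9], [194.4, 212.4], [312.8, 212.4]]
```

The blue area spans columns 190-318 and rows 86-214, matching the shut-cover prediction to about 1 px. The arm is clear, so I'll hand in.

```bash
python3 -c "
from plant import robot
print(robot.close_job())"
```

```text
the job is handed in; nothing more can be done
None
```

I completed the pinwheel layer, slid the cover shut against its stop and handed the job in at about 31.5 s; the hand-in returned no verdict, and I viewed 11 pictures against the limit of 10.

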